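Steady the rocking block stand

TASK

The little steel stand rocks because its screw foot, under the orange wing knob, is wound up too far. Lift the mushroom block straight out and stand it upright on the blue tray, turn the knob until all four feet of the empty stand rest on the table, then put the block back between the stand's wire guards, turned so that its slit faces the stand's open front edge with the green mark. Keep the block upright throughout and do not disturb the other things.

Things in the scene. Friction and masses are not known exactly. Their poses are not given: they have to be found in the camera images.
- stand: Loose steel stand, 2.8 kg: plate 216 x 216 x 8 mm, top face 30 mm above the origin. Origin: plan centre, level with the soles of the three fixed feet. x points from the front edge (green mark; starts towards the robot within 0.3 rad) to the back, y left, z up. While its screw foot is too short it leans down to that corner and the back right foot hangs in the air.
- seat (a point): Middle of the plate's top face, where the middle of the block's underside belongs. On each side a wire guard along x at y = +-41 mm (6 mm wire, 66 mm long, top 95 mm above the plate) leaves 76 mm between them: no room for a finger beside the block; front and back are open.
- block_center (a point): Centre of the mushroom block, pale square prism 62 x 62 mm and 105 mm tall, 0.25 to 0.5 kg, loose; starts on the stand between the guards with its slit towards the guard on the stand's -y side. z runs up the block; the face at -x carries the slit.
- block_slit (a point): Middle of the block's slit face (brown upright slit 12 mm wide, 31 mm from the block's axis, half-way up; a green stripe on the block's top edge marks the same face).
- knob_grip (a point): Middle of the orange wing knob above the screw foot: a bar 60 x 16 x 30 mm (x, y, z of this point), 105 mm above the foot's sole and so about 105 mm above the table; the nearest guard (top at 125 mm) is 70 mm from its axis. Pinch the 16 mm way. It keeps its height while it turns: the plate climbs the thread.
- knob (a joint): Turn of the wing knob in rad, growing clockwise seen from above; clockwise screws the foot down. 12 mm of foot per full turn (1.91 mm per rad). Starts about 1.9 to 3.3 rad short; the four feet are level at 2.62, stops at -2.0 and 6.2. Needs about 0.1 N m and stays where it is left.
- foot_screw (a point): Centre of the sole of the screw foot, at stand x -88, y +88 mm (front left). All four feet are rubber, 26 mm across.
- foot_front_right (a point): Centre of the sole of the fixed foot at stand x -88, y -88 mm (front right).
- foot_back_left (a point): Centre of the sole of the fixed foot at stand x 88, y 88 mm (back left).
- foot_back_right (a point): Centre of the sole of the fixed foot at stand x 88, y -88 mm (back right).
- tray: Fixed blue holding tray, 170 x 170 mm, rim 12 mm high and 4 mm thick, inner floor 4 mm above the table. Origin at the centre of its underside. Stand and tray may change sides.
- spare: bystander: big pale block, 100 x 100 x 130 mm, origin under its centre
- sprayer: bystander: white bottle with red cap, 60 mm across, 170 mm tall, origin under its centre
- spawnjar: bystander: amber jar with steel lid, 80 mm across, 120 mm tall, origin under its centre
- brush: bystander: brush lying between stand and tray, about 180 mm long along its x axis
- mug: bystander: blue mug, 76 mm across, 85 mm tall, origin under its centre
- alcohol: bystander: clear bottle with blue cap, 70 mm across, 150 mm tall, origin under its centre
- capbox: bystander: open cardboard box 110 x 170 x 60 mm, origin under its centre
Things that resemble listed ones, but are neither listed nor needed, are in the scene too. What is shaped like the part that bears block_center but yellow is not meant.

How it is judged:
By the outcome, as a careful person would: the job done as asked, in the order asked, and still so for the second after the job is handed in, with the robot touching nothing.
It also fails if it takes over 72 s, if anything falls off the work surface, if the arm or the gripper's body presses on something with over 40 N, if the wrist force passes 120 N, or if a joint passes its speed limit or range.

ROBOT

A 6-joint arm with a two-finger parallel gripper is mounted at the origin on the work surface. World frame = base frame: x ahead of the robot, y to its left, z up, the work surface at z = 0. Lengths are in m, angles in rad, forces in N, time in s.
With the tool pointing down it reaches from about 0.35 to 0.875 m from the base axis. Payload 4.2 kg.
Tool frame: the origin (TCP) lies midway between the tips of the shut fingers; the grasp point (between the pads) lies 19 mm behind it (manip.grasp_offset is the distance from the TCP to the grasp point, in m); z points along the fingers, y is the line along which they close (so a half turn about z gives the same grasp; the last joint's range is limited). The gripper opens to 87 mm and grips with 3 to 60 N. Pads are 19 mm wide; open, the fingers measure 117 mm over their backs; the gripper's body (75 mm by 190 mm) begins 51 mm behind the grasp point.
Start: joints at [-0.918, 0.385, 0.008, 0, -1.194, -0.259], TCP at [0.24, -0.577, 0.223] pointing down, gripper open.
Joint ranges: [-3.14, 3.14], [-1.21, 2.06], [-1.07, 1.41], [-3.16, 2.05], [-2.99, -0.16], [-3.1, 3.1]. Speed limits (rad/s): [2.79, 2.79, 3.14, 3.14, 3.14, 3.14].

INTERFACE

Orientations are given as a rotation vector (axis times angle).
In Python, from workcell import manip gives the robot as it stands.
- The arm moves only by the tool drive_tool, never from a script. Its argument "increments" is one flat list of numbers, 6 for each row, row after row: the shift along the tool's x, y, z in m, then the turn, a rotation vector about the tool's x, y, z in degrees. A call has exactly 5 rows; each row is the pose to reach, as a shift and turn from the pose commanded when the call began, along the tool's axes at that moment; what a row does not reach only later rows make up. A row lasts 1/10 s, in which the tool goes at most 50 mm and 8.59 degrees, less where a joint would pass 70% of its speed; a pose out of reach is approached as far as the arm can. A call with a gripper value outside its range is refused whole. "claw" is the opening, from 0 (shut) to 1 (fully open), set as the call begins (left out, the last holds). The fingers move at their own pace and stop on an object; "squeeze" is the grip in N (left out, the last holds). Time passes only in rows, so rows that repeat a pose let the fingers close, or fill a call up. It gives the time, the measured TCP pose, the force, the opening and the grip force at its end, in the units of the state.
- manip.observe(): the state, without advancing time (a new reading comes with each control period).
- manip.camera(name): name is "scene" or "side" or "wrist"; returns the picture (384x512x3 uint8, red, green, blue); there is no depth.
- manip.camera_info(name): a dict with "camera_matrix" (3x3 intrinsics, pixels), "k1" (the pictures are not rectified: a ray, as slopes to the right and down, at radius r is drawn at 1 + k1 r^2 times it, then the intrinsics apply), "position" and "orientation" of the camera in the world; the wrist camera has in their place "hand_eye" (4x4, takes a point from camera to tool coordinates, whose origin is the TCP and whose axes are the flange's). Camera axes: x right, y up, looking along -z (the intrinsics and any distortion apply to the point x, -y, -z); pixel columns grow to the right and rows downward; lengths in m; the calibration is good to about 2 mm. A picture is of the moment at which its call begins: read the wrist's pose just before it. camera_info takes no time and is no camera call.
- manip.finish_job(): hands the job in; it is judged then, once.
The state is a dict: "time": time; "joint_pos": joint angles; "qd": joint speeds; "tau": joint torques, N m; "position": TCP position; "ee_rot": TCP orientation; "contact_force": force on the tool from outside, world axes, zero at the start; "wrist_torque": the same for the moment, N m; "opening": finger opening in m; "finger_force": force on a finger pad.
Only numpy, scipy, OpenCV 4.12 (cv2) and the standard library are available. Lean on these libraries where they do the work, as an engineer would, in place of code of your own. Each camera call takes 0.05 s, during which the arm holds its last target. There are 200 camera calls.

## Working session

There is one attempt and no reset: what is moved stays moved. The work goes in short steps, Python scripts to look and compute and a tool call to move; the robot and the scene stay as the last step left them, time stands still between calls to the robot, and variables do not carry over. Pictures are saved under pics/ and viewed, at most 10 in all, crops included, and the job is handed in when it is done.

Besides the shell and the picture viewer there is one more tool, called after "Call:" as a command line: name --argument value ..., lists and objects as JSON in quotes. drive_tool: Moves the arm, as the interface text tells. Its arguments: {"type":"object","properties":{"increments":{"type":"array"},"claw":{"type":"number"},"squeeze":{"type":"number"}},"required":["increments"]}

```bash
mkdir -p pics
cat > h.py <<'E'
import numpy as np, cv2
from scipy.spatial.transform import Rotation as R
from workcell import manip
def snap(name,f=None):
    s=manip.observe(); im=manip.camera(name)
    if f: cv2.imwrite('pics/'+f,im[:,:,::-1])
    return im,cam(name,s)
def cam(name,s=None):
    i=manip.camera_info(name); K=np.array(i['camera_matrix']); k1=i['k1']
    if 'hand_eye' in i:
        H=np.array(i['hand_eye']); T=np.eye(4); T[:3,:3]=R.from_rotvec(s['ee_rot']).as_matrix(); T[:3,3]=s['position']
        T=T@H; return K,k1,T[:3,:3],T[:3,3]
    o=np.array(i['orientation'],float)
    M=o if o.shape==(3,3) else (R.from_rotvec(o).as_matrix() if o.size==3 else R.from_quat(o).as_matrix())
    return K,k1,M,np.array(i['position'])
def ray(c,uv):
    K,k1,M,p=c
    uv=np.array(uv,float).reshape(-1,1,2)
    x=cv2.undistortPoints(uv,K,np.array([k1,0,0,0,0.])).reshape(-1,2)
    # undistortPoints inverts x*(1+k1 r^2)
    d=np.c_[x[:,0],-x[:,1],-np.ones(len(x))]@M.T
    return p,d
def onz(c,uv,z):
    p,d=ray(c,uv); return p+d*((z-p[2])/d[:,2])[:,None]
def proj(c,P):
    K,k1,M,p=c; q=(np.atleast_2d(P)-p)@M; x=q[:,0]/-q[:,2]; y=-q[:,1]/-q[:,2]; f=1+k1*(x*x+y*y)
    return np.c_[K[0,0]*x*f+K[0,2],K[1,1]*y*f+K[1,2]]
E
python3 - <<'E'
from h import *
print(manip.observe()); print(manip.grasp_offset)
a,c=snap('scene','scene0.png'); b,c2=snap('side','side0.png')
print(manip.camera_info('scene'),manip.camera_info('side'),manip.camera_info('wrist'))
E
```

```text
{'time': 0.0, 'joint_pos': array([-9.18384941e-01,  3.85575224e-01,  6.64539395e-03, -4.80387559e-04,
       -1.19397327e+00, -2.58595537e-01]), 'qd': array([ 0.00234417, -0.00021349,  0.00095484, -0.00240716, -0.00017392,
       -0.00041077]), 'tau': array([ 1.53715711e-03, -3.90664601e+01,  1.87404460e+01,  4.21976164e+00,
        1.10693273e-02, -1.93199676e-04]), 'position': array([ 0.23961179, -0.57661248,  0.22145874]), 'ee_rot': array([ 0.61423855, -3.08042222, -0.00327988]), 'contact_force': array([-0.36953907,  0.34231109,  0.32376122]), 'wrist_torque': array([ 0.00059103,  0.02209507, -0.05518896]), 'finger_force': 0.0, 'opening': 0.0869251719333099}
0.0187
{'camera_matrix': array([[415.00294157,   0.        , 257.46638675],
       [  0.        , 415.00294157, 191.79404587],
       [  0.        ,   0.        ,   1.        ]]), 'k1': -0.07735544918536799, 'position': array([ 1.63397814, -0.0502283 ,  0.85359668]), 'orientation': array([0.75045388, 0.7175166 , 1.39397875])} {'camera_matrix': array([[395.5850327 ,   0.        , 251.83193385],
       [  0.        , 395.5850327 , 192.93211543],
       [  0.        ,   0.        ,   1.        ]]), 'k1': -0.07094598622315174, 'position': array([0.27473592, 1.01416407, 0.85429538]), 'orientation': array([ 0.2105941 , -1.31178153, -2.58559265])} {'camera_matrix': array([[283.73305179,   0.        , 248.72150285],
       [  0.        , 283.73305179, 189.49881581],
       [  0.        ,   0.        ,   1.        ]]), 'k1': -0.03391918390975201, 'hand_eye': array([[-1.49369311e-03,  9.68551343e-01,  2.48809295e-01,
         6.74305848e-02],
       [ 9.99998857e-01,  1.38817084e-03,  5.99562288e-04,
         1.78295257e-05],
       [ 2.35317050e-04,  2.48809906e-01, -9.68552309e-01,
        -1.61054100e-01],
       [ 0.00000000e+00,  0.00000000e+00,  0.00000000e+00,
         1.00000000e+00]])}
```

View pics/scene0.png

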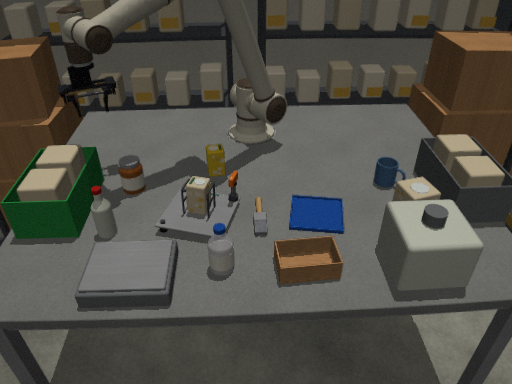

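View pics/side0.png

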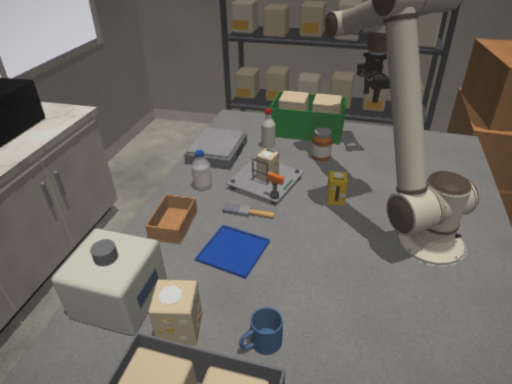

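The scene view shows the stand at about (200,210), with the block on it at (200,195) and the orange knob at (233,180). The tray is at (317,213). The yellow decoy block stands between the robot and the stand at (215,160). The side view agrees: block (267,165), knob (275,180), tray (233,250).

Run:
```python
from h import *
for n in('scene','side'):
    im=cv2.imread(f'pics/{n}0.png'); c=cam(n); hsv=cv2.cvtColor(im,cv2.COLOR_BGR2HSV)
    def blobs(lo,hi,box,mn=15):
        m=cv2.inRange(hsv,lo,hi); k=np.zeros_like(m); x0,y0,x1,y1=box; k[y0:y1,x0:x1]=m[y0:y1,x0:x1]
        N,l,s,ce=cv2.connectedComponentsWithStats(k); 
        return [(s[i],ce[i],l==i) for i in range(1,N) if s[i][4]>mn]
    tb=(280,190,350,240) if n=='scene' else (190,220,280,280)
    for s,ce,m in blobs((105,180,60),(125,255,255),tb,300):
        q=cv2.minAreaRect(np.argwhere(m)[:,::-1].astype(np.float32)); 
        cn=cv2.findContours(m.astype(np.uint8),0,1)[0][0]; ap=cv2.approxPolyDP(cn,6,True)[:,0]
        print(n,'tray',s,onz(c,[ce],.008).round(3),onz(c,ap,.008).round(3).tolist())
    kb=(222,165,245,195) if n=='scene' else (262,168,290,190)
    for s,ce,m in blobs((3,150,120),(16,255,255),kb): print(n,'knob',s,ce,onz(c,[ce],.105).round(3))
    bb=(182,172,216,192) if n=='scene' else (252,145,285,172)
    for s,ce,m in blobs((15,20,190),(35,110,255),bb): print(n,'top',s,ce,onz(c,[ce],.135).round(3))
    x0,y0,x1,y1=(150,165,250,245) if n=='scene' else (220,140,315,210)
    cv2.imwrite(f'pics/{n}c.png',cv2.resize(im[y0:y1,x0:x1],None,fx=4,fy=4,interpolation=2))
a=cv2.imread('pics/scenec.png');b=cv2.imread('pics/sidec.png')
w=400;cv2.imwrite('pics/cc.png',np.hstack([cv2.resize(a,(400,320)),cv2.resize(b,(400,320))]))
```

```text
scene tray [ 289  196   54   37 1723] [[0.594 0.191 0.008]] [[0.491, 0.128, 0.008], [0.658, 0.101, 0.008], [0.686, 0.256, 0.008], [0.517, 0.286, 0.008]]
scene knob [229 171   9  10  44] [232.86363636 175.20454545] [[ 0.497 -0.075  0.105]]
side tray [218 232  48  43 880] [[0.564 0.206 0.008]] [[0.616, 0.12, 0.008], [0.6, 0.16, 0.008], [0.636, 0.179, 0.008], [0.603, 0.262, 0.008], [0.521, 0.281, 0.008], [0.499, 0.138, 0.008], [0.508, 0.164, 0.008]]
side knob [267 173  16   8  58] [275.43103448 175.84482759] [[ 0.519 -0.088  0.105]]
side top [258 150   9   7  24] [261.54166667 152.95833333] [[ 0.591 -0.177  0.135]]
side top [264 152  13   7  38] [270.60526316 155.47368421] [[ 0.555 -0.168  0.135]]
```

View pics/cc.png

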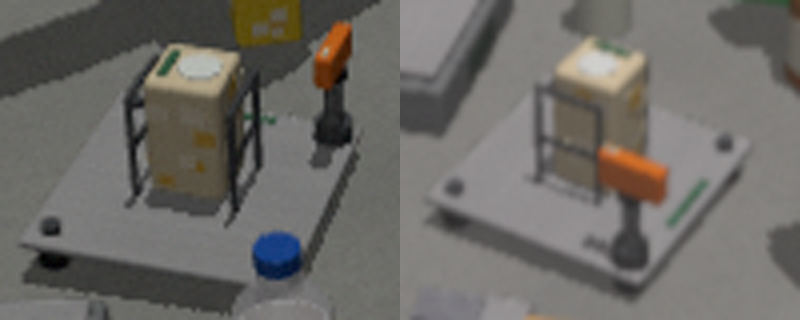

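Call:
drive_tool --increments '[-0.466, 0.247, -0.05, 0, 0, -59, -0.466, 0.247, -0.05, 0, 0, -59, -0.466, 0.247, -0.05, 0, 0, -59, -0.466, 0.247, -0.05, 0, 0, -59, -0.466, 0.247, -0.05, 0, 0, -59]' --claw 1 --squeeze 20

```text
time: 0.6
position: [0.3988, -0.3833, 0.246]
ee_rot: [1.708, -2.637, -0.001]
contact_force: [0.5, -0.9, 0.7]
opening: 0.0871
finger_force: 0.0
```

```bash
cat >> h.py <<'E'
def go(x,y,z,az,level=True):
    "increments to bring TCP to x,y,z, tool x azimuth az deg, pointing down"
    s=manip.observe(); M=R.from_rotvec(s['ee_rot'])
    a=np.radians(az); T=R.from_matrix(np.array([[np.cos(a),np.sin(a),0],[np.sin(a),-np.cos(a),0],[0,0,-1]]))
    d=M.inv().apply(np.array([x,y,z])-s['position']); r=np.degrees((M.inv()*T).as_rotvec())
    X=M.as_matrix()[:,0]
    print('t',round(s['time'],2),'pos',s['position'].round(4),'az',round(np.degrees(np.arctan2(X[1],X[0])),2),'F',s['contact_force'].round(1),'j',np.round(s['joint_pos'],2),'open',round(s['opening'],4),s['finger_force'])
    print('shift',d.round(4),'turn',r.round(2))
E
python3 -c "
from h import *
go(.575,-.17,.27,-98)"
```

```text
t 0.6 pos [ 0.3988 -0.3833  0.246 ] az -114.13 F [ 0.5 -0.9  0.7] j [-0.47  0.25 -0.13 -0.   -1.19  0.05] open 0.0871 0.0
shift [-0.2667 -0.0736 -0.024 ] turn [  0.04   0.02 -16.13]
```

Call:
drive_tool --increments '[-0.26, -0.072, -0.024, 0, 0, -16, -0.26, -0.072, -0.024, 0, 0, -16, -0.26, -0.072, -0.024, 0, 0, -16, -0.26, -0.072, -0.024, 0, 0, -16, -0.26, -0.072, -0.024, 0, 0, -16]'

```text
time: 1.1
position: [0.5588, -0.1923, 0.2682]
ee_rot: [2.052, -2.379, -0.001]
contact_force: [1.4, -0.5, 0.2]
opening: 0.087
finger_force: 0.0
```

Call:
drive_tool --increments '[-0.02, -0.01, 0, 0, 0, 0, -0.02, -0.01, 0, 0, 0, 0, -0.02, -0.01, 0, 0, 0, 0, -0.02, -0.01, 0, 0, 0, 0, -0.02, -0.01, 0, 0, 0, 0]'

```text
time: 1.6
position: [0.5701, -0.1769, 0.2683]
ee_rot: [2.049, -2.381, -0.0]
contact_force: [-0.6, 0.3, -0.6]
opening: 0.0874
finger_force: 0.0
```

```bash
python3 -c "
from h import *
im,c=snap('wrist','w1.png')
np.savez('w1.npz',K=c[0],k=c[1],M=c[2],p=c[3])
go(.575,-.17,.27,-98)
print(proj(c,[[.575,-.17,.135],[.51,-.08,.105]]))"
```

```text
t 1.65 pos [ 0.5702 -0.1769  0.2684] az -98.56 F [-0.2  0.9  0.6] j [-0.03  0.31  0.01  0.   -1.27 -0.12] open 0.0868 0.0
shift [-0.0076 -0.0037 -0.0016] turn [-0.   -0.   -0.56]
[[245.47702193 189.10769642]
 [308.33934195 244.71930933]]
```

View pics/w1.png

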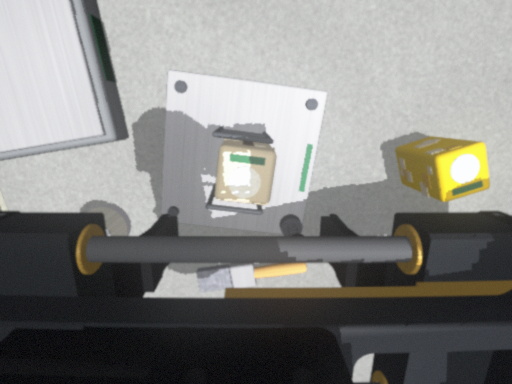

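The wrist view shows the plate with its front edge (green mark) to the right. The corner pins are at (181,87), (311,104) and (173,212), and the knob base is at (291,226), with its wing hidden behind the gripper. The block top is at about (246,172), its stripe at (248,159).

Run:
```python
from h import *
d=np.load('w1.npz'); c=(d['K'],float(d['k']),d['M'],d['p'])
im=cv2.imread('pics/w1.png'); g=cv2.cvtColor(im,cv2.COLOR_BGR2GRAY); hsv=cv2.cvtColor(im,cv2.COLOR_BGR2HSV)
P={}
for n,(u,v),z in(('BR',(181,87),.036),('FR',(311,104),.033),('BL',(173,212),.033)):
    w=g[v-9:v+10,u-9:u+10]; m=w<(int(w.min())+60); yy,xx=np.nonzero(m); uv=(xx.mean()+u-9,yy.mean()+v-9)
    P[n]=onz(c,[uv],z)[0]; print(n,np.round(uv,1),m.sum(),P[n].round(4))
a=P['FR']-P['BR']; b=P['BL']-P['BR']
print('len',np.linalg.norm(a),np.linalg.norm(b),'yaw',np.degrees(np.arctan2(-a[1],-a[0])),np.degrees(np.arctan2(b[1],b[0]))-90,'centre',(P['FR']+P['BL'])/2)
gm=cv2.inRange(hsv,(35,80,30),(90,255,200))
N,l,s,ce=cv2.connectedComponentsWithStats(gm)
for i in range(1,N):
    if s[i][4]>40:
        r=cv2.minAreaRect(np.argwhere(l==i)[:,::-1].astype(np.float32)); print('green',s[i],ce[i],r,onz(c,[ce[i]],.135).round(4),onz(c,[ce[i]],.032).round(4))
# block: warm colours
bm=cv2.inRange(hsv,(8,25,60),(40,140,255)); bm[:, :205]=0; bm[:,285:]=0; bm[:135]=0; bm[212:]=0
cn=max(cv2.findContours(cv2.morphologyEx(bm,3,np.ones((9,9))),0,1)[0],key=cv2.contourArea)
print(cv2.minAreaRect(cn), cv2.boundingRect(cn))
cv2.imwrite('pics/w1c.png',cv2.resize(im[60:245,150:340],None,fx=3,fy=3,interpolation=2))
```

```text
BR [180.3  86.2] 130 [ 0.6434 -0.2963  0.036 ]
FR [311.1 104. ] 116 [ 0.4748 -0.2479  0.033 ]
BL [171.4 214.5] 186 [ 0.6944 -0.1226  0.033 ]
len 0.17545182456890224 0.18103419835795614 yaw -16.005329308430333 -16.35376870851111 centre [ 0.58459329 -0.1852632   0.033     ]
green [90 15 10 24 64] [93.90625 24.9375 ] ((95.87734985351562, 25.820755004882812), (24.038095474243164, 7.005387783050537), 74.05460357666016) [[ 0.6929 -0.3509  0.135 ]] [[ 0.7392 -0.3884  0.032 ]]
green [300 145  11  46 151] [305.31788079 167.58940397] ((305.34906005859375, 167.47169494628906), (3.3171935081481934, 45.88784408569336), 10.61965560913086) [[ 0.5092 -0.1836  0.135 ]] [[ 0.4913 -0.1626  0.032 ]]
green [231 155  19   7  97] [239.5257732  158.18556701] ((239.97694396972656, 158.18463134765625), (18.605209350585938, 5.333493232727051), 7.125016689300537) [[ 0.576  -0.2038  0.135 ]] [[ 0.5815 -0.1898  0.032 ]]
((244.6307830810547, 171.953857421875), (56.80790710449219, 62.017364501953125), 7.125016689300537) (214, 139, 62, 67)
```

View pics/w1c.png

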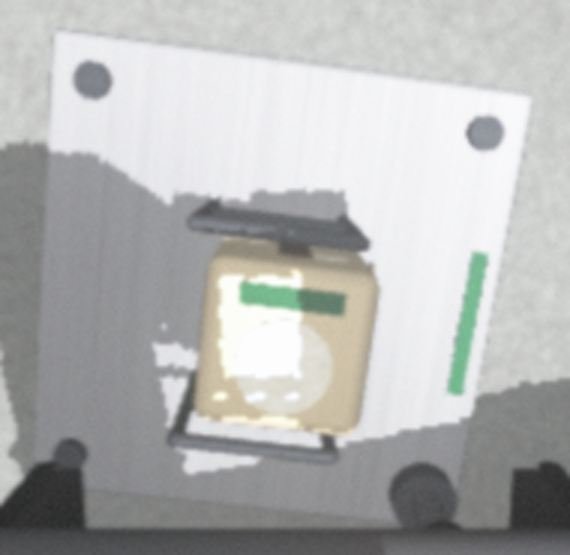

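Run:
```python
from h import *
d=np.load('w1.npz'); c=(d['K'],float(d['k']),d['M'],d['p'])
q=np.array([[222,258],[375,268],[358,430],[197,418]])/3+[150,60]
P=onz(c,q,.135); print(P.round(4),P.mean(0)); print(np.linalg.norm(P-np.roll(P,1,0),axis=1))
go(P.mean(0)[0],P.mean(0)[1],.16,-106.2)
```

```text
[[ 0.5899 -0.2187  0.135 ]
 [ 0.5383 -0.2074  0.135 ]
 [ 0.5518 -0.1504  0.135 ]
 [ 0.6086 -0.1636  0.135 ]] [ 0.57216068 -0.18500162  0.135     ]
[0.05822026 0.05280714 0.05860649 0.05828837]
t 1.65 pos [ 0.5702 -0.1769  0.2684] az -98.56 F [-0.2  0.9  0.6] j [-0.03  0.31  0.01  0.   -1.27 -0.12] open 0.0868 0.0
shift [ 0.0077 -0.0031  0.1084] turn [-0.   -0.    7.64]
```

Call:
drive_tool --increments '[0.0085, -0.0046, 0.03, 0, 0, 4, 0.0085, -0.0046, 0.06, 0, 0, 7.6, 0.0085, -0.0046, 0.09, 0, 0, 7.6, 0.0085, -0.0046, 0.105, 0, 0, 7.6, 0.0085, -0.0046, 0.105, 0, 0, 7.6]'

```text
time: 2.15
position: [0.5721, -0.1855, 0.1607]
ee_rot: [1.885, -2.508, -0.007]
contact_force: [-0.1, 0.2, -0.8]
opening: 0.0866
finger_force: 0.0
```

```bash
python3 -c "
from h import *
go(.5735,-.186,.079,-106.2)"
```

```text
t 2.15 pos [ 0.5721 -0.1855  0.1607] az -106.16 F [-0.1  0.2 -0.8] j [-0.04  0.4  -0.14 -0.   -1.04 -0.24] open 0.0866 0.0
shift [ 0.     -0.002   0.0816] turn [ 0.33 -0.04  0.04]
```

Call:
drive_tool --increments '[0, -0.001, 0.025, 0, 0, 0, 0, -0.001, 0.05, 0, 0, 0, 0, -0.001, 0.07, 0, 0, 0, 0, -0.001, 0.08, 0, 0, 0, 0, -0.001, 0.08, 0, 0, 0]'

```text
time: 2.65
position: [0.5748, -0.1856, 0.083]
ee_rot: [1.888, -2.51, -0.001]
contact_force: [-0.8, 0.3, -0.3]
opening: 0.0869
finger_force: 0.0
```

Call:
drive_tool --increments '[0, 0, 0, 0, 0, 0, 0, 0, 0, 0, 0, 0, 0, 0, 0, 0, 0, 0, 0, 0, 0, 0, 0, 0, 0, 0, 0, 0, 0, 0]' --claw 0.6 --squeeze 20

```text
time: 3.15
position: [0.5751, -0.1853, 0.0841]
ee_rot: [-1.889, 2.51, -0.0]
contact_force: [-1.3, 0.5, 3.1]
opening: 0.0622
finger_force: 19.9
```

```bash
python3 -c "
from h import *
go(.5735,-.186,.079,-106.2)"
```

```text
t 3.15 pos [ 0.5751 -0.1853  0.0841] az -106.05 F [-1.3  0.5  3.1] j [-0.04  0.48 -0.22  0.   -0.87 -0.24] open 0.0622 19.865014589158818
shift [0.0011 0.0013 0.0051] turn [-0.02 -0.01  0.15]
```

Call:
drive_tool --increments '[0, 0, -0.01, 0, 0, 0, 0, 0, -0.035, 0, 0, 0, 0, 0, -0.07, 0, 0, 0, 0, 0, -0.11, 0, 0, 0, 0, 0, -0.14, 0, 0, 0]'

```text
time: 3.65
position: [0.5753, -0.1852, 0.2254]
ee_rot: [-1.889, 2.509, -0.001]
contact_force: [1.4, -1.0, -4.3]
opening: 0.062
finger_force: 20.0
```

```bash
python3 -c "
from h import *
go(.588,.193,.24,-106.2)"
```

```text
t 3.65 pos [ 0.5753 -0.1852  0.2254] az -106.07 F [ 1.4 -1.  -4.3] j [-0.04  0.35 -0.04 -0.   -1.18 -0.24] open 0.062 19.984503220184706
shift [-0.367   0.0924 -0.0146] turn [-0.07  0.02  0.13]
```

Call:
drive_tool --increments '[-0.02, 0.005, -0.01, 0, 0, 0, -0.06, 0.015, -0.01, 0, 0, 0, -0.105, 0.0265, -0.01, 0, 0, 0, -0.15, 0.0378, -0.01, 0, 0, 0, -0.195, 0.049, -0.01, 0, 0, 0]'

```text
time: 4.15
position: [0.5811, 0.0174, 0.2327]
ee_rot: [1.888, -2.51, -0.002]
contact_force: [1.4, 0.2, -3.6]
opening: 0.0619
finger_force: 20.0
```

Call:
drive_tool --increments '[-0.045, 0.0113, 0, 0, 0, 0, -0.09, 0.0227, 0, 0, 0, 0, -0.13, 0.0327, 0, 0, 0, 0, -0.16, 0.04, 0, 0, 0, 0, -0.172, 0.043, 0, 0, 0, 0]'

```text
time: 4.65
position: [0.5875, 0.1958, 0.2321]
ee_rot: [1.892, -2.506, -0.002]
contact_force: [-0.9, -0.3, -4.6]
opening: 0.0621
finger_force: 20.0
```

Run:
```python
from h import *
im,c=snap('wrist','w2.png')
m=cv2.inRange(cv2.cvtColor(im,cv2.COLOR_RGB2HSV),(105,150,40),(125,255,255))
N,l,s,ce=cv2.connectedComponentsWithStats(m)
for i in range(1,N):
    if s[i][4]>150: 
        cn=cv2.findContours((l==i).astype(np.uint8),0,1)[0][0]; ap=cv2.approxPolyDP(cv2.convexHull(cn),5,True)[:,0]
        print(s[i],ap.tolist(),onz(c,ap,.012).round(3).tolist())
go(.588,.193,.24,-106.2)
```

```text
[ 178   96  132   98 7399] [[305, 96], [309, 188], [191, 193], [178, 109]] [[0.492, 0.126, 0.012], [0.515, 0.246, 0.012], [0.674, 0.208, 0.012], [0.654, 0.096, 0.012]]
t 4.7 pos [0.5878 0.1963 0.2321] az -105.89 F [ 1.3  0.4 -4.3] j [ 0.58  0.37  0.01 -0.   -1.21 -0.86] open 0.0619 19.9852698831819
shift [ 0.0031 -0.0011 -0.0079] turn [0.09 0.01 0.31]
```

View pics/w2.png

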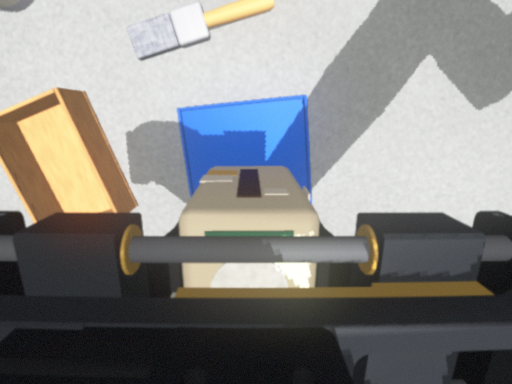

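The block is held with its slit towards the top of the view (brown, at (249,183)). The near edge of the tray runs from (178,109) to (305,96), so the tray centre is at (0.588, 0.193) as planned.

Call:
drive_tool --increments '[0.003, 0, 0.02, 0, 0, 0, 0.003, 0, 0.06, 0, 0, 0, 0.003, 0, 0.1, 0, 0, 0, 0.003, 0, 0.135, 0, 0, 0, 0.003, 0, 0.155, 0, 0, 0]'

```text
time: 5.2
position: [0.5851, 0.1877, 0.0745]
ee_rot: [1.882, -2.506, -0.002]
contact_force: [-0.8, 0.3, -3.9]
opening: 0.0619
finger_force: 20.0
```

Call:
drive_tool --increments '[0, 0, 0.006, 0, 0, 0, 0, 0, 0.012, 0, 0, 0, 0, 0, 0.016, 0, 0, 0, 0, 0, 0.017, 0, 0, 0, 0, 0, 0.017, 0, 0, 0]'

```text
time: 5.7
position: [0.5879, 0.1902, 0.0622]
ee_rot: [-1.888, 2.509, -0.0]
contact_force: [-0.5, -0.3, -4.0]
opening: 0.0619
finger_force: 20.0
```

```bash
python3 -c "
from h import *
go(.588,.193,.058,-105.9)"
```

```text
t 5.7 pos [0.5879 0.1902 0.0622] az -106.06 F [-0.5 -0.3 -4. ] j [ 0.57  0.52 -0.21  0.   -0.84 -0.85] open 0.0619 19.98484202194959
shift [-0.0027  0.0007  0.0042] turn [-0.06  0.07 -0.16]
```

Call:
drive_tool --increments '[0, 0, 0.001, 0, 0, 0, 0, 0, 0.002, 0, 0, 0, 0, 0, 0.003, 0, 0, 0, 0, 0, 0.004, 0, 0, 0, 0, 0, 0.004, 0, 0, 0]'

```text
time: 6.2
position: [0.5876, 0.1901, 0.0586]
ee_rot: [-1.89, 2.509, -0.001]
contact_force: [-2.9, -1.2, 4.5]
opening: 0.0619
finger_force: 20.0
```

Call:
drive_tool --increments '[0, 0, 0, 0, 0, 0, 0, 0, 0, 0, 0, 0, 0, 0, 0, 0, 0, 0, 0, 0, 0, 0, 0, 0, 0, 0, 0, 0, 0, 0]' --claw 1

```text
time: 6.7
position: [0.5876, 0.19, 0.0572]
ee_rot: [-1.889, 2.51, -0.0]
contact_force: [0.5, -0.6, 0.4]
opening: 0.0857
finger_force: 0.0
```

Call:
drive_tool --increments '[0, 0, -0.03, 0, 0, 0, 0, 0, -0.07, 0, 0, 0, 0, 0, -0.11, 0, 0, 0, 0, 0, -0.15, 0, 0, 0, 0, 0, -0.19, 0, 0, 0]'

```text
time: 7.2
position: [0.5873, 0.1898, 0.249]
ee_rot: [-1.889, 2.51, -0.0]
contact_force: [1.2, 0.1, 1.0]
opening: 0.0872
finger_force: 0.0
```

```bash
python3 -c "
from h import *
go(.52,-.2,.26,-16)"
```

```text
t 7.2 pos [0.5873 0.1898 0.249 ] az -106.07 F [1.2 0.1 1. ] j [ 0.57  0.36  0.03  0.   -1.25 -0.85] open 0.0872 0.0
shift [ 0.3932 -0.0432 -0.011 ] turn [-1.000e-02 -0.000e+00 -9.007e+01]
```

Call:
drive_tool --increments '[0.04, 0, 0, 0, 0, 0, 0.085, 0, 0, 0, 0, 0, 0.13, 0, 0, 0, 0, 0, 0.175, 0, 0, 0, 0, 0, 0.215, 0, 0, 0, 0, 0]'

```text
time: 7.7
position: [0.527, -0.0184, 0.2475]
ee_rot: [-1.889, 2.51, -0.0]
contact_force: [1.6, -0.5, 1.1]
opening: 0.0871
finger_force: 0.0
```

Call:
drive_tool --increments '[0, 0, 0, 0, 0, 0, 0, 0, 0, 0, 0, 0, 0, 0, 0, 0, 0, 0, 0, 0, 0, 0, 0, 0, 0, 0, 0, 0, 0, 0]'

```text
time: 8.2
position: [0.5283, -0.0157, 0.2471]
ee_rot: [1.891, -2.508, -0.0]
contact_force: [0.5, 0.2, 0.6]
opening: 0.087
finger_force: 0.0
```

```bash
cat > look.py <<'E'
from h import *
import sys
def save(n):
    im,c=snap('wrist',n+'.png'); np.savez(n+'.npz',K=c[0],k=c[1],M=c[2],p=c[3]); return im,c
def load(n):
    d=np.load(n+'.npz'); return cv2.imread('pics/'+n+'.png'),(d['K'],float(d['k']),d['M'],d['p'])
E
python3 -c "
from look import *
save('w3'); go(.575,-.03,.25,-106)"
```

```text
t 8.25 pos [ 0.5282 -0.0158  0.2471] az -105.99 F [-0.4  0.   0.5] j [ 0.28  0.2  -0.19 -0.   -1.18 -0.56] open 0.0872 0.0
shift [ 0.0008 -0.0489 -0.003 ] turn [ 0.02 -0.01  0.01]
```

View pics/w3.png

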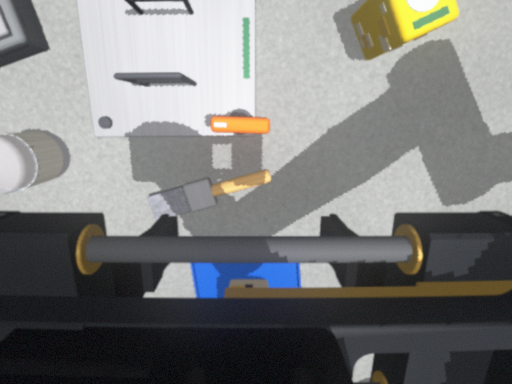

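The knob bar is at (240,125), nearly parallel to the stand's x axis. The BL pin is at (105,122).

Run:
```python
from look import *
im,c=load('w3'); hsv=cv2.cvtColor(im,cv2.COLOR_BGR2HSV)
m=cv2.inRange(hsv,(3,150,120),(18,255,255)); m[:100]=0;m[150:]=0;m[:,:200]=0;m[:,285:]=0
cn=max(cv2.findContours(cv2.morphologyEx(m,3,np.ones((5,5))),0,1)[0],key=cv2.contourArea)
r=cv2.minAreaRect(cn); bx=cv2.boxPoints(r); print(r,bx.tolist()); 
P=onz(c,bx,.12); print(P.round(4).tolist(),P.mean(0),onz(c,[r[0]],.105))
for i in range(4):
    e=P[(i+1)%4]-P[i]; print(np.linalg.norm(e),np.degrees(np.arctan2(e[1],e[0])))
h=hsv[110:142,205:275]; cv2.imwrite('pics/k.png',cv2.resize(im[95:155,190:290],None,fx=6,fy=6,interpolation=2))
# guard/green
g=cv2.inRange(hsv,(35,80,30),(90,255,200)); N,l,s,ce=cv2.connectedComponentsWithStats(g)
for i in range(1,N):
    if s[i][4]>60: q=cv2.minAreaRect(np.argwhere(l==i)[:,::-1].astype(np.float32)); P=onz(c,cv2.boxPoints(q),.03);print(s[i],P.mean(0),[np.degrees(np.arctan2(*(P[(i+1)%4]-P[i])[1::-1])) for i in range(4)])
```

```text
((239.5, 124.5), (15.0, 57.0), 90.0) [[211.0, 117.0], [268.0, 117.0], [268.0, 132.0], [211.0, 132.0]]
[[0.5456, -0.0909, 0.12], [0.4916, -0.0753, 0.12], [0.4954, -0.0612, 0.12], [0.5501, -0.077, 0.12]] [ 0.52069993 -0.07609458  0.12      ] [[ 0.52124458 -0.07587161  0.105     ]]
0.05622581212350588 163.90239736033155
0.014564218934557383 74.84154852900835
0.05690805326667077 -16.092453330903705
0.014574127258016035 -107.8415189556645
[244  19   5  58 237] [ 0.49020322 -0.16086469  0.03      ] [np.float64(163.91989886373003), np.float64(73.9030937381701), np.float64(-16.077168487989), np.float64(-106.26873293180707)]
[413  18  16  11  70] [ 0.27660039 -0.13207755  0.03      ] [np.float64(-169.54516654433448), np.float64(108.91601630605004), np.float64(10.522552953192633), np.float64(-71.67905344785797)]
```

View pics/k.png

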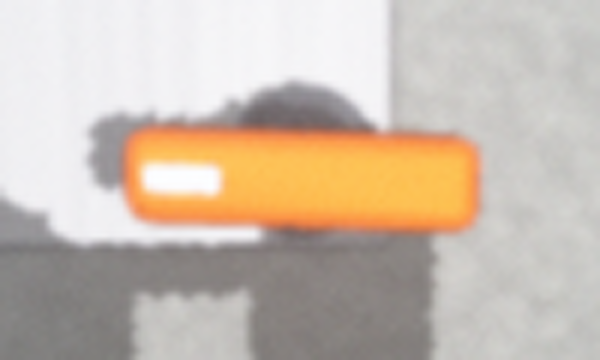

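The bar's centre is at about (0.521, -0.076), with its long axis at about -18° in the world. I'll align the tool with it (az -18°) and keep 150° of clockwise room.

Call:
drive_tool --increments '[0.06, -0.01, 0.03, 0, 0, -88, 0.06, -0.01, 0.03, 0, 0, -88, 0.06, -0.01, 0.03, 0, 0, -88, 0.06, -0.01, 0.03, 0, 0, -88, 0.06, -0.01, 0.03, 0, 0, -88]'

```text
time: 8.75
position: [0.5211, -0.0769, 0.2171]
ee_rot: [2.675, -1.647, -0.0]
contact_force: [-0.2, 0.2, 0.3]
opening: 0.087
finger_force: 0.0
```

```bash
python3 -c "
from h import *
go(.521,-.076,.2,-18)"
```

```text
t 8.75 pos [ 0.5211 -0.0769  0.2171] az -63.24 F [-0.2  0.2  0.3] j [ 0.16  0.22 -0.24  0.   -1.11  0.31] open 0.087 0.0
shift [-0.0008 -0.0003  0.0171] turn [ 2.000e-02  1.000e-02 -4.524e+01]
```

Call:
drive_tool --increments '[-0.0008, 0, 0.017, 0, 0, -45, -0.0008, 0, 0.017, 0, 0, -45, -0.0008, 0, 0.017, 0, 0, -45, -0.0008, 0, 0.017, 0, 0, -45, -0.0008, 0, 0.017, 0, 0, -45]'

```text
time: 9.25
position: [0.5209, -0.0758, 0.2002]
ee_rot: [3.093, -0.552, -0.0]
contact_force: [-0.6, 0.2, -0.3]
opening: 0.087
finger_force: 0.0
```

Call:
drive_tool --increments '[0, 0, 0.01, 0, 0, -2, 0, 0, 0.04, 0, 0, -2, 0, 0, 0.07, 0, 0, -2, 0, 0, 0.09, 0, 0, -2, 0, 0, 0.1, 0, 0, -2]'

```text
time: 9.75
position: [0.5196, -0.076, 0.0983]
ee_rot: [3.099, -0.508, -0.006]
contact_force: [-0.3, 0.3, 0.3]
opening: 0.087
finger_force: 0.0
```

```bash
python3 -c "
from h import *
go(.521,-.076,.088,-18)"
```

```text
t 9.75 pos [ 0.5196 -0.076   0.0983] az -18.6 F [-0.3  0.3  0.3] j [ 0.16  0.35 -0.4  -0.   -0.83  1.08] open 0.087 0.0
shift [ 0.0013 -0.0005  0.0103] turn [ 0.09  0.19 -0.6 ]
```

Call:
drive_tool --increments '[0, 0, 0.006, 0, 0, 0, 0, 0, 0.011, 0, 0, 0, 0, 0, 0.012, 0, 0, 0, 0, 0, 0.012, 0, 0, 0, 0, 0, 0.012, 0, 0, 0]'

```text
time: 10.25
position: [0.5211, -0.0763, 0.089]
ee_rot: [-3.1, 0.508, -0.002]
contact_force: [0.5, -0.1, -0.5]
opening: 0.0867
finger_force: 0.0
```

Call:
drive_tool --increments '[0, 0, 0, 0, 0, 0, 0, 0, 0, 0, 0, 0, 0, 0, 0, 0, 0, 0, 0, 0, 0, 0, 0, 0, 0, 0, 0, 0, 0, 0]' --claw 0.1 --squeeze 25

```text
time: 10.75
position: [0.5206, -0.0763, 0.0883]
ee_rot: [3.1, -0.509, 0.0]
contact_force: [0.3, -0.4, -0.6]
opening: 0.0551
finger_force: 0.0
```

Call:
drive_tool --increments '[0, 0, 0, 0, 0, 0, 0, 0, 0, 0, 0, 0, 0, 0, 0, 0, 0, 0, 0, 0, 0, 0, 0, 0, 0, 0, 0, 0, 0, 0]'

```text
time: 11.25
position: [0.5205, -0.0764, 0.0883]
ee_rot: [3.1, -0.508, -0.001]
contact_force: [-1.0, -2.2, -0.1]
opening: 0.0158
finger_force: 25.0
```

```bash
python3 -c "
from h import *
go(.521,-.076,.088,-18)
print(manip.observe()['wrist_torque'])"
```

```text
t 11.25 pos [ 0.5205 -0.0764  0.0883] az -18.63 F [-1.  -2.2 -0.1] j [ 0.16  0.36 -0.41  0.   -0.8   1.08] open 0.0158 25.003396309912205
shift [ 0.0003 -0.0006  0.0003] turn [ 0.02  0.02 -0.63]
[-0.95011935  0.36672634  0.06506562]
```

Call:
drive_tool --increments '[0, 0, 0, 0, 0, 6, 0, 0, 0, 0, 0, 13, 0, 0, 0, 0, 0, 20, 0, 0, 0, 0, 0, 27, 0, 0, 0, 0, 0, 34]'

```text
time: 11.75
position: [0.5211, -0.0767, 0.0883]
ee_rot: [2.813, -1.399, 0.002]
contact_force: [1.1, -2.9, -1.3]
opening: 0.0154
finger_force: 25.0
```

Call:
drive_tool --increments '[0, 0, 0, 0, 0, 7, 0, 0, 0, 0, 0, 14, 0, 0, 0, 0, 0, 21, 0, 0, 0, 0, 0, 28, 0, 0, 0, 0, 0, 35]'

```text
time: 12.25
position: [0.5217, -0.077, 0.0884]
ee_rot: [-2.261, 2.179, -0.004]
contact_force: [1.8, -4.1, -2.7]
opening: 0.0158
finger_force: 25.0
```

```bash
python3 -c "
from h import *
go(.521,-.076,.088,-18)
print(manip.observe()['wrist_torque'])"
```

```text
t 12.25 pos [ 0.5217 -0.077   0.0884] az -87.89 F [ 1.8 -4.1 -2.7] j [ 0.16  0.36 -0.41  0.   -0.8  -0.13] open 0.0158 24.994802582077682
shift [-0.001   0.0007  0.0004] turn [ -0.09  -0.13 -69.89]
[-1.19095791 -0.87973688  0.08485802]
```

Call:
drive_tool --increments '[0.001, -0.0005, 0, 0, 0, 7, 0.0015, -0.0008, 0, 0, 0, 14, 0.002, -0.001, 0, 0, 0, 21, 0.0025, -0.0013, 0, 0, 0, 28, 0.003, -0.0016, 0, 0, 0, 35]'

```text
time: 12.75
position: [0.5226, -0.079, 0.0883]
ee_rot: [-1.5, 2.759, 0.0]
contact_force: [-0.6, 2.2, -0.1]
opening: 0.0161
finger_force: 25.0
```

Call:
drive_tool --increments '[0, 0, 0, 0, 0, 7, 0, 0, 0, 0, 0, 14, 0, 0, 0, 0, 0, 21, 0, 0, 0, 0, 0, 28, 0, 0, 0, 0, 0, 35]'

```text
time: 13.25
position: [0.5228, -0.0793, 0.0882]
ee_rot: [-0.602, 3.082, -0.0]
contact_force: [1.0, -1.0, -2.1]
opening: 0.0161
finger_force: 25.0
```

```bash
python3 -c "
from h import *
go(.521,-.076,.088,-18)
print(manip.observe()['wrist_torque'])
im,c=snap('side','s2.png'); im,c=snap('scene','sc2.png')
"
```

```text
t 13.25 pos [ 0.5228 -0.0793  0.0882] az -157.9 F [ 1.  -1.  -2.1] j [ 0.16  0.36 -0.41  0.   -0.8  -1.34] open 0.0161 24.994839266873896
shift [0.0004 0.0037 0.0002] turn [-8.000e-02 -0.000e+00 -1.399e+02]
[-0.30548427 -0.43936662  0.06186103]
```

Call:
drive_tool --increments '[0, 0, 0, 0, 0, 4, 0, 0, 0, 0, 0, 8, 0, 0, 0, 0, 0, 8.2, 0, 0, 0, 0, 0, 8.2, 0, 0, 0, 0, 0, 8.2]'

```text
time: 13.85
position: [0.5226, -0.0794, 0.0882]
ee_rot: [-0.39, 3.117, -0.0]
contact_force: [1.5, -3.0, -4.3]
opening: 0.0156
finger_force: 25.0
```

Call:
drive_tool --increments '[0, 0, 0, 0, 0, 0, 0, 0, 0, 0, 0, 0, 0, 0, 0, 0, 0, 0, 0, 0, 0, 0, 0, 0, 0, 0, 0, 0, 0, 0]' --claw 0.6

```text
time: 14.35
position: [0.5223, -0.0791, 0.0884]
ee_rot: [0.388, -3.118, -0.0]
contact_force: [-1.0, 0.9, 0.2]
opening: 0.047
finger_force: 0.0
```

Call:
drive_tool --increments '[0, 0, -0.03, 0, 0, 0, 0, 0, -0.07, 0, 0, 0, 0, 0, -0.11, 0, 0, 0, 0, 0, -0.14, 0, 0, 0, 0, 0, -0.16, 0, 0, 0]'

```text
time: 14.85
position: [0.523, -0.0792, 0.2513]
ee_rot: [-0.387, 3.114, -0.0]
contact_force: [0.2, 0.3, -0.2]
opening: 0.0517
finger_force: 0.0
```

```bash
python3 -c "
from h import *
go(.575,-.03,.25,-106)"
```

```text
t 14.85 pos [ 0.523  -0.0792  0.2513] az -165.81 F [ 0.2  0.3 -0.2] j [ 0.16  0.2  -0.18  0.   -1.19 -1.48] open 0.0517 0.0
shift [-0.0625  0.035   0.0015] turn [ -0.16   0.18 -59.81]
```

Call:
drive_tool --increments '[-0.053, -0.065, -0.02, 0, 0, -60, -0.053, -0.065, -0.02, 0, 0, -60, -0.053, -0.065, -0.02, 0, 0, -60, -0.053, -0.065, -0.02, 0, 0, -60, -0.053, -0.065, -0.02, 0, 0, -60]' --claw 0

```text
time: 15.35
position: [0.5896, -0.1295, 0.2678]
ee_rot: [1.51, -2.754, -0.001]
contact_force: [0.3, -0.5, -0.3]
opening: 0.0203
finger_force: 0.0
```

Call:
drive_tool --increments '[0, 0, 0, 0, 0, -17, 0, 0, 0, 0, 0, -17, 0, 0, 0, 0, 0, -17, 0, 0, 0, 0, 0, -17, 0, 0, 0, 0, 0, -17]'

```text
time: 15.85
position: [0.5895, -0.1293, 0.2683]
ee_rot: [1.891, -2.509, -0.0]
contact_force: [-0.3, 0.6, -0.4]
opening: 0.0007
finger_force: 0.0
```

Run:
```python
from look import *
im,c=save('w4'); go(.59,-.13,.27,-106)
E1=np.array
def R2(y): y=np.radians(y); return E1([[np.cos(y),-np.sin(y)],[np.sin(y),np.cos(y)]])
a=R2(-16.1); st=lambda x,y,z: np.r_[E1([.584,-.187])+a@[x,y],z]
pts=[st(88*i,88*j,.033) for i in(1,-1) for j in(1,-1)]+[st(i*33,j*41,z) for z in (.125,.03) for i in(1,-1) for j in(1,-1)]
print(proj(c,pts).round(1).tolist())
cv2.imwrite('pics/w4c.png',cv2.resize(im[0:230,120:340,::-1],None,fx=2.6,fy=2.6,interpolation=2))
```

```text
t 15.9 pos [ 0.5896 -0.1293  0.2683] az -105.95 F [ 0.3 -0.8  0.2] j [ 0.05  0.32  0.03 -0.   -1.28 -0.33] open 0.0007 0.0
shift [ 0.0006 -0.0006 -0.0017] turn [0.01 0.   0.05]
[[281.8, 157.5], [136.1, 80.2], [226.1, 167.6], [373.1, 69.0], [89.7, 380.2], [323.3, 279.4], [412.3, 386.3], [179.8, 272.4], [78.0, 394.2], [306.8, 259.6], [423.8, 400.0], [196.6, 252.3]]
```

View pics/w4c.png

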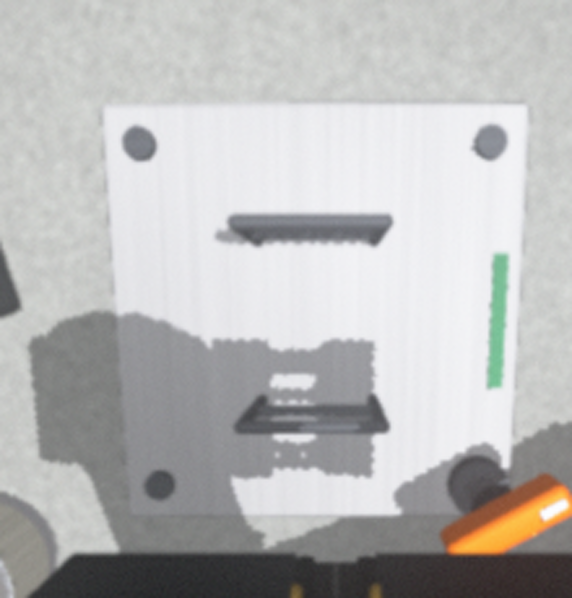

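Run:
```python
from look import *
im,c=load('w4'); g=cv2.cvtColor(im,cv2.COLOR_BGR2GRAY)
f=lambda u,v:(u/2.6+120,v/2.6)
P={}
for n,uv in dict(BR=(139,143),FR=(490,142),BL=(160,485)).items():
    u,v=np.round(f(*uv)).astype(int); w=g[v-9:v+10,u-9:u+10].astype(float); bg=np.percentile(w,85); wt=np.clip(bg-w-25,0,None) if n!='BL' else np.clip(105-w,0,None)
    yy,xx=np.mgrid[-9:10,-9:10]; p=(u+(wt*xx).sum()/wt.sum(),v+(wt*yy).sum()/wt.sum()); P[n]=onz(c,[p],.032)[0]; print(n,np.round(p,1),P[n].round(4))
L=lambda a,b:np.linalg.norm(P[a]-P[b]).round(4)
print(L('BR','FR'),L('BR','BL'),L('FR','BL'))
C=((P['FR']+P['BL'])/2)[:2]; ex=P['BR']-P['FR']; yaw=np.arctan2(ex[1],ex[0]); ey=P['BL']-P['BR']; yaw2=np.arctan2(ey[1],ey[0])-np.pi/2; print('C',C,'yaw',np.degrees([yaw,yaw2]))
yy=(yaw+yaw2)/2; A=np.array([[np.cos(yy),np.sin(yy)],[-np.sin(yy),np.cos(yy)]])
for n,z in((('R0',(229,219.5)),.122),(('R1',(392,219.5)),.122),(('L0',(235,427)),.122),(('L1',(389,427)),.122)):
    print(n[0],((A@(onz(c,[f(*n[1])],z)[0][:2]-C))*1000).round(1))
for u in (250,300,350): # dark profile columns
    print(g[75:100,int(u/2.6+120)].tolist(), g[150:172,int(u/2.6+120)].tolist())
```

```text
BR [173.2  55. ] [ 0.6437 -0.297   0.032 ]
FR [307.9  54.4] [ 0.4753 -0.249   0.032 ]
BL [181.2 186. ] [ 0.6916 -0.1281  0.032 ]
0.1751 0.1755 0.2478
C [ 0.58345708 -0.18856203] yaw [-15.89862778 -15.86328012]
R0 [ 31.3 -41.4]
R1 [-33.  -41.1]
L0 [31.8 41.4]
L1 [-33.   41.6]
[236, 236, 237, 237, 237, 235, 222, 181, 139, 132, 134, 126, 106, 97, 93, 92, 94, 113, 164, 213, 232, 236, 236, 236, 236] [152, 152, 150, 148, 140, 124, 98, 80, 77, 71, 71, 76, 83, 90, 93, 86, 100, 137, 149, 147, 150, 147]
[236, 236, 235, 235, 235, 233, 222, 178, 139, 137, 136, 126, 115, 107, 107, 110, 118, 144, 179, 219, 232, 235, 235, 234, 235] [155, 149, 148, 155, 167, 170, 122, 97, 96, 113, 145, 142, 108, 100, 114, 111, 142, 217, 229, 222, 188, 156]
[240, 240, 241, 240, 241, 238, 226, 184, 143, 138, 136, 128, 115, 110, 109, 114, 126, 154, 195, 228, 239, 241, 241, 242, 241] [153, 153, 154, 154, 147, 132, 103, 96, 98, 99, 110, 114, 115, 125, 134, 123, 122, 143, 152, 153, 150, 150]
```

The stand now reads level: the guard tops sit centred over the plate to within 1 mm and the pins form a true square. The knob is at 2.62 rad relative to the stand, so I'll regrasp the block.

Call:
drive_tool --increments '[-0.306, 0.0896, 0.01, 0, 0, -90, -0.306, 0.0896, 0.01, 0, 0, -90, -0.306, 0.0896, 0.01, 0, 0, -90, -0.306, 0.0896, 0.01, 0, 0, -90, -0.306, 0.0896, 0.01, 0, 0, -90]' --claw 1

```text
time: 16.4
position: [0.5873, 0.1224, 0.2607]
ee_rot: [-2.684, 1.632, -0.001]
contact_force: [1.2, 0.1, 0.7]
opening: 0.0323
finger_force: 0.0
```

```bash
python3 -c "
from h import *
go(.5876,.190,.25,-16)"
```

```text
t 16.4 pos [0.5873 0.1224 0.2607] az -62.61 F [1.2 0.1 0.7] j [ 0.48  0.32  0.01  0.   -1.26  0.  ] open 0.0323 0.0
shift [-0.0599 -0.0313  0.0107] turn [-2.000e-02 -2.000e-02 -4.661e+01]
```

Call:
drive_tool --increments '[-0.055, -0.029, 0.01, 0, 0, -46, -0.055, -0.029, 0.01, 0, 0, -46, -0.055, -0.029, 0.01, 0, 0, -46, -0.055, -0.029, 0.01, 0, 0, -46, -0.055, -0.029, 0.01, 0, 0, -46]'

```text
time: 16.9
position: [0.5883, 0.1832, 0.2503]
ee_rot: [3.096, -0.535, -0.0]
contact_force: [0.3, -0.2, -0.1]
opening: 0.0725
finger_force: 0.0
```

Call:
drive_tool --increments '[0, 0, 0, 0, 0, -2, 0, 0, 0, 0, 0, -2, 0, 0, 0, 0, 0, -2, 0, 0, 0, 0, 0, -2, 0, 0, 0, 0, 0, -2]'

```text
time: 17.4
position: [0.5884, 0.1827, 0.2504]
ee_rot: [3.103, -0.49, -0.0]
contact_force: [0.1, -0.4, -0.2]
opening: 0.087
finger_force: 0.0
```

```bash
python3 -c "
from h import *
go(.5876,.190,.057,-16.06)"
```

```text
t 17.4 pos [0.5884 0.1827 0.2504] az -17.96 F [ 0.1 -0.4 -0.2] j [ 0.56  0.35  0.03 -0.   -1.25  0.69] open 0.087 0.0
shift [-0.003  -0.0067  0.1934] turn [ 0.   0.  -1.9]
```

Call:
drive_tool --increments '[-0.003, -0.0067, 0.01, 0, 0, -1.9, -0.003, -0.0067, 0.05, 0, 0, -1.9, -0.003, -0.0067, 0.09, 0, 0, -1.9, -0.003, -0.0067, 0.13, 0, 0, -1.9, -0.003, -0.0067, 0.165, 0, 0, -1.9]'

```text
time: 17.9
position: [0.5865, 0.19, 0.0828]
ee_rot: [3.11, -0.436, -0.003]
contact_force: [0.0, -0.2, -1.2]
opening: 0.0867
finger_force: 0.0
```

Call:
drive_tool --increments '[0, 0, 0.015, 0, 0, 0, 0, 0, 0.022, 0, 0, 0, 0, 0, 0.026, 0, 0, 0, 0, 0, 0.026, 0, 0, 0, 0, 0, 0.026, 0, 0, 0]'

```text
time: 18.4
position: [0.5883, 0.1905, 0.0606]
ee_rot: [-3.11, 0.437, -0.003]
contact_force: [0.7, -1.3, 0.3]
opening: 0.0872
finger_force: 0.0
```

```bash
python3 -c "
from h import *
go(.5876,.190,.058,-16.06)"
```

```text
t 18.4 pos [0.5883 0.1905 0.0606] az -16.0 F [ 0.7 -1.3  0.3] j [ 0.57  0.53 -0.21  0.   -0.84  0.72] open 0.0872 0.0
shift [-0.0005  0.0007  0.0026] turn [-0.1  -0.1   0.06]
```

Call:
drive_tool --increments '[0, 0, 0, 0, 0, 0, 0, 0, 0, 0, 0, 0, 0, 0, 0, 0, 0, 0, 0, 0, 0, 0, 0, 0, 0, 0, 0, 0, 0, 0]' --claw 0.6 --squeeze 20

```text
time: 18.9
position: [0.5874, 0.1895, 0.0597]
ee_rot: [3.11, -0.438, -0.001]
contact_force: [-1.3, -1.1, 3.1]
opening: 0.0619
finger_force: 20.0
```

```bash
python3 -c "
from h import *
go(.5876,.190,.058,-16.06)"
```

```text
t 18.9 pos [0.5874 0.1895 0.0597] az -16.02 F [-1.3 -1.1  3.1] j [ 0.57  0.53 -0.21  0.   -0.84  0.72] open 0.0619 19.99952221289277
shift [ 0.0001 -0.0005  0.0017] turn [0.05 0.02 0.04]
```

Call:
drive_tool --increments '[0, 0, -0.01, 0, 0, 0, 0, 0, -0.035, 0, 0, 0, 0, 0, -0.075, 0, 0, 0, 0, 0, -0.12, 0, 0, 0, 0, 0, -0.165, 0, 0, 0]'

```text
time: 19.4
position: [0.5867, 0.1899, 0.2252]
ee_rot: [3.11, -0.438, -0.003]
contact_force: [0.8, 0.5, -4.3]
opening: 0.0616
finger_force: 20.0
```

Call:
drive_tool --increments '[0, 0, -0.015, 0, 0, 0, 0, 0, -0.025, 0, 0, 0, 0, 0, -0.03, 0, 0, 0, 0, 0, -0.03, 0, 0, 0, 0, 0, -0.03, 0, 0, 0]'

```text
time: 19.9
position: [0.5868, 0.1898, 0.2525]
ee_rot: [3.109, -0.438, -0.005]
contact_force: [0.1, -0.6, -4.3]
opening: 0.0622
finger_force: 20.0
```

```bash
python3 -c "
from h import *
go(.5834,-.1886,.255,-105.9)"
```

```text
t 19.9 pos [0.5868 0.1898 0.2525] az -16.03 F [ 0.1 -0.6 -4.3] j [ 0.57  0.35  0.04 -0.   -1.26  0.72] open 0.0622 19.999611895764247
shift [ 0.1012  0.3646 -0.002 ] turn [2.300e-01 3.000e-02 8.987e+01]
```

Call:
drive_tool --increments '[0.005, 0.02, 0, 0, 0, 5, 0.014, 0.05, 0, 0, 0, 12, 0.023, 0.084, 0, 0, 0, 20, 0.0325, 0.117, 0, 0, 0, 28, 0.042, 0.15, 0, 0, 0, 36]'

```text
time: 20.4
position: [0.5858, 0.0329, 0.2528]
ee_rot: [2.818, -1.385, -0.004]
contact_force: [1.0, 0.1, -4.9]
opening: 0.062
finger_force: 20.0
```

```bash
python3 -c "
from h import *
go(.5834,-.1886,.255,-105.9)"
```

```text
t 20.4 pos [0.5858 0.0329 0.2528] az -52.34 F [ 1.   0.1 -4.9] j [ 0.33  0.3  -0.04 -0.   -1.23  0.33] open 0.062 19.99060620786622
shift [ 0.1739  0.1373 -0.002 ] turn [ 1.800e-01 -1.000e-02  5.356e+01]
```

Call:
drive_tool --increments '[0.028, 0.022, 0, 0, 0, 8, 0.056, 0.044, 0, 0, 0, 16, 0.084, 0.066, 0, 0, 0, 24, 0.112, 0.088, 0, 0, 0, 32, 0.136, 0.107, 0, 0, 0, 40]'

```text
time: 20.9
position: [0.5851, -0.1404, 0.2527]
ee_rot: [2.173, -2.266, -0.004]
contact_force: [0.7, -0.3, -3.9]
opening: 0.062
finger_force: 20.0
```

```bash
python3 -c "
from h import *
go(.5834,-.1886,.255,-105.9)"
```

```text
t 20.9 pos [ 0.5851 -0.1404  0.2527] az -92.39 F [ 0.7 -0.3 -3.9] j [ 0.03  0.33 -0.   -0.   -1.25 -0.07] open 0.062 19.990382145624608
shift [ 0.0482 -0.0003 -0.0023] turn [ 0.18 -0.02 13.51]
```

Call:
drive_tool --increments '[0.02, 0, 0, 0, 0, 7, 0.038, 0, 0, 0, 0, 13.5, 0.046, 0, 0, 0, 0, 13.5, 0.046, 0, 0, 0, 0, 13.5, 0.046, 0, 0, 0, 0, 13.5]'

```text
time: 21.4
position: [0.5842, -0.1842, 0.2537]
ee_rot: [1.903, -2.499, -0.002]
contact_force: [0.2, 0.1, -3.7]
opening: 0.0617
finger_force: 20.0
```

```bash
python3 -c "
from h import *
go(.5834,-.1886,.145,-105.9)"
```

```text
t 21.4 pos [ 0.5842 -0.1842  0.2537] az -105.42 F [ 0.2  0.1 -3.7] j [-0.04  0.35  0.03 -0.   -1.25 -0.23] open 0.0617 19.99960550107062
shift [ 0.0045 -0.0006  0.1087] turn [0.08 0.01 0.48]
```

Call:
drive_tool --increments '[0.0045, -0.0006, 0.015, 0, 0, 0.5, 0.0045, -0.0006, 0.035, 0, 0, 0.5, 0.0045, -0.0006, 0.05, 0, 0, 0.5, 0.0045, -0.0006, 0.05, 0, 0, 0.5, 0.0045, -0.0006, 0.05, 0, 0, 0.5]'

```text
time: 21.9
position: [0.5841, -0.1886, 0.2048]
ee_rot: [1.893, -2.507, 0.001]
contact_force: [1.0, -1.2, -2.8]
opening: 0.0621
finger_force: 20.0
```

```bash
python3 -c "
from h import *
go(.5834,-.1886,.0857,-105.9)"
```

```text
t 21.9 pos [ 0.5841 -0.1886  0.2048] az -105.9 F [ 1.  -1.2 -2.8] j [-0.05  0.38 -0.05  0.   -1.14 -0.23] open 0.0621 19.999683533096686
shift [0.0002 0.0007 0.1191] turn [-0.02 -0.02 -0.  ]
```

Call:
drive_tool --increments '[0, 0.0005, 0.012, 0, 0, 0, 0, 0.0005, 0.025, 0, 0, 0, 0, 0.0005, 0.038, 0, 0, 0, 0, 0.0005, 0.05, 0, 0, 0, 0, 0.0005, 0.06, 0, 0, 0]'

```text
time: 22.4
position: [0.5827, -0.1891, 0.1428]
ee_rot: [1.889, -2.508, -0.002]
contact_force: [0.4, 0.1, -4.3]
opening: 0.0619
finger_force: 20.0
```

Call:
drive_tool --increments '[0, 0, 0.012, 0, 0, 0, 0, 0, 0.025, 0, 0, 0, 0, 0, 0.038, 0, 0, 0, 0, 0, 0.046, 0, 0, 0, 0, 0, 0.05, 0, 0, 0]'

```text
time: 22.9
position: [0.5827, -0.1891, 0.0931]
ee_rot: [1.889, -2.508, -0.002]
contact_force: [-0.2, -0.2, -4.2]
opening: 0.0617
finger_force: 20.0
```

```bash
python3 -c "
from h import *
go(.5834,-.1886,.0857,-105.9)"
```

```text
t 22.9 pos [ 0.5827 -0.1891  0.0931] az -106.02 F [-0.2 -0.2 -4.2] j [-0.05  0.48 -0.19 -0.   -0.9  -0.23] open 0.0617 19.999511735513806
shift [-0.0006 -0.0005  0.0074] turn [ 0.1  -0.02 -0.12]
```

Call:
drive_tool --increments '[0, 0, 0.003, 0, 0, 0, 0, 0, 0.005, 0, 0, 0, 0, 0, 0.006, 0, 0, 0, 0, 0, 0.007, 0, 0, 0, 0, 0, 0.007, 0, 0, 0]'

```text
time: 23.4
position: [0.5833, -0.1891, 0.0877]
ee_rot: [-1.89, 2.509, -0.0]
contact_force: [-0.4, -0.4, -5.1]
opening: 0.0617
finger_force: 20.0
```

Call:
drive_tool --increments '[0, 0, 0.001, 0, 0, 0, 0, 0, 0.002, 0, 0, 0, 0, 0, 0.003, 0, 0, 0, 0, 0, 0.003, 0, 0, 0, 0, 0, 0.003, 0, 0, 0]'

```text
time: 23.9
position: [0.5834, -0.1892, 0.0857]
ee_rot: [-1.891, 2.509, -0.001]
contact_force: [-2.5, 0.8, 5.6]
opening: 0.0618
finger_force: 20.0
```

Call:
drive_tool --increments '[0, 0, 0, 0, 0, 0, 0, 0, 0, 0, 0, 0, 0, 0, 0, 0, 0, 0, 0, 0, 0, 0, 0, 0, 0, 0, 0, 0, 0, 0]' --claw 1

```text
time: 24.4
position: [0.5833, -0.1892, 0.0843]
ee_rot: [1.89, -2.509, 0.0]
contact_force: [0.7, 0.2, 0.7]
opening: 0.0855
finger_force: 0.0
```

Call:
drive_tool --increments '[0, 0, -0.02, 0, 0, 0, 0, 0, -0.06, 0, 0, 0, 0, 0, -0.1, 0, 0, 0, 0, 0, -0.14, 0, 0, 0, 0, 0, -0.18, 0, 0, 0]'

```text
time: 24.9
position: [0.583, -0.1891, 0.2661]
ee_rot: [-1.89, 2.509, -0.0]
contact_force: [0.9, -0.1, -0.3]
opening: 0.087
finger_force: 0.0
```

Call:
drive_tool --increments '[-0.04, 0.01, 0, 0, 0, 0, -0.055, 0.01, 0, 0, 0, 0, -0.055, 0.01, 0, 0, 0, 0, -0.055, 0.01, 0, 0, 0, 0, -0.055, 0.01, 0, 0, 0, 0]'

```text
time: 25.4
position: [0.5885, -0.134, 0.2636]
ee_rot: [1.889, -2.509, -0.001]
contact_force: [0.0, -1.4, 0.7]
opening: 0.0871
finger_force: 0.0
```

Run:
```python
from look import *
im,c=save('w5'); go(.59,-.13,.27,-106); s,_=snap('scene','sc5.png'); d,_=snap('side','sd5.png')
a=cv2.resize(im[0:230,100:340,::-1],(400,383)); b=cv2.resize(s[165:250,150:250,::-1],(400,340)); e=cv2.resize(d[135:210,220:320,::-1],(400,300))
o=np.zeros((600,800,3),np.uint8); o[:383,:400]=a; o[:300,400:]=e; o[300:600,400:]=b[:300]; cv2.imwrite('pics/fin.png',o)
```

```text
t 25.45 pos [ 0.5885 -0.1342  0.2637] az -106.06 F [-0.2 -0.  -0.3] j [ 0.04  0.32  0.02  0.   -1.27 -0.32] open 0.0871 0.0
shift [-0.0044 -0.0003 -0.0063] turn [ 0.08 -0.03 -0.06]
```

View pics/fin.png

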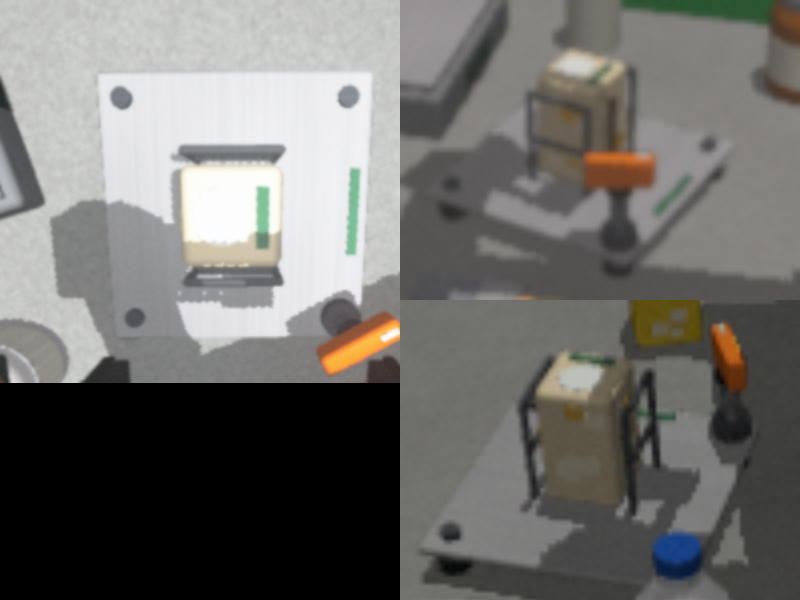

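The block stands upright and centred between the guards. Its green stripe (263,217) faces the plate's green mark (353,212), and the stand is level.

```bash
python3 -c "
from workcell import manip
print(manip.finish_job())"
```

```text
the job is handed in; nothing more can be done
None
```

The job is handed in at about 25.5 s of the 72 s: the knob was turned about 147° clockwise until the stand looked level to within about 1 mm in the wrist camera (not checked by pressing on it), and the block is back upright between the guards with its slit facing the green-marked front edge.

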